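Pin and swing the coin funnel

ROBOT

A 6-joint arm with a two-finger parallel gripper is mounted at the origin on the work surface. World frame = base frame: x ahead of the robot, y to its left, z up, the work surface at z = 0. Lengths are in m, angles in rad, forces in N, time in s.
With the tool pointing down it reaches from about 0.425 to 0.95 m from the base axis. Payload 3.5 kg.
Tool frame: the origin (TCP) lies midway between the tips of the shut fingers; the grasp point (between the pads) lies 19 mm behind it; z points along the fingers, y is the line along which they close (so a half turn about z gives the same grasp; the last joint's range is limited). The gripper opens to 85 mm and grips with 20 to 120 N. Pads are 22 mm wide; open, the fingers measure 114 mm over their backs; the gripper's body (76 mm by 85 mm) begins 54 mm behind the grasp point. The pads swing forward as they close: fully open they stand 13 mm farther back than shut.
Start: joints at [0.99, 0.286, 1.577, -0, 1.279, -0.15], TCP at [0.282, 0.613, 0.231] pointing down, gripper open.
Joint ranges: [-2.77, 2.77], [-0.9, 2.22], [0.21, 2.48], [-1.53, 4.67], [0.24, 2.81], [-2.84, 2.84]. Speed limits (rad/s): [2.79, 2.79, 3.14, 3.14, 3.14, 3.14].

INTERFACE

Orientations are given as a unit quaternion [x, y, z, w].
In Python, from plant import ctrl, cams, order gives the robot as it stands.
- The arm moves only by the tool move_arm, never from a script. Its argument "plan" is one flat list of numbers, 7 for each row, row after row: the shift along the world's x, y, z in mm, then the turn, a rotation vector about the world's x, y, z in degrees, then the finger opening in mm, from 0 to 85.4. A call has 1 to 12 rows; each row shifts and turns the commanded pose from where the row before left it; what a row does not reach is not made up. A row lasts 1/10 s, in which the tool goes at most 50 mm and 8.59 degrees, less where a joint would pass 70% of its speed; a pose out of reach is approached as far as the arm can. A call is refused whole if a number of a shift passes 50 or a number of a turn 8.59, either way. A call with a gripper value outside its range is refused whole. The fingers move at their own pace and stop on an object; "newtons" is the grip in N (left out, the last holds). Time passes only in rows, so rows that do not move let the fingers close. It gives the time, the measured TCP pose, the force, the opening and the grip force at its end, in the units of the state.
- ctrl.get_state(): the state, without advancing time (a new reading comes with each control period).
- cams.read_camera(name): name is "scene" or "top" or "wrist"; returns a dict with "color" (480x640x3 uint8, red, green, blue), "fov_y" (degrees; the focal length in pixels is half the picture's height over the tangent of half this angle, whatever the lens; pixels are square), "cx", "cy" (the principal point, pixels), "origin" and "orientation" of the camera in the world; the wrist camera has in their place "T_tool_cam" (4x4, takes a point from camera to tool coordinates, whose origin is the TCP and whose axes are the flange's). Camera axes: x right, y up, looking along -z (the intrinsics and any distortion apply to the point x, -y, -z); pixel columns grow to the right and rows downward; lengths in m; the calibration is good to about 2 mm. A picture is of the moment at which its call begins: read the wrist's pose just before it. There is no depth.
- order.sign_off(): hands the job in; it is judged then, once.
The state is a dict: "time": time; "qpos": joint angles; "dq": joint speeds; "joint_efforts": joint torques, N m; "eef_pos": TCP position; "tcp_rot": TCP orientation; "contact_force": force on the tool from outside, world axes, zero at the start; "wrist_torque": the same for the moment, N m; "opening": opening from 0.0 (shut) to 1.0 (fully open); "finger_force": force on a finger pad.
Only numpy, scipy, OpenCV 4.12 (cv2) and the standard library are available. Lean on these libraries where they do the work, as an engineer would, in place of code of your own. Each camera call takes 0.05 s, during which the arm holds its last target. There are 200 camera calls.

TASK

At the coin window, take the blue-headed stop pin from its rest and fit it upright and fully home in the blind hole hidden under a flush sprung cap somewhere in the black pad (sweeping its foot over the pad in a spiral until it drops in will find it), and let it go. Then swing the white funnel round on its arm until the arm rests against the pin with the spout over the steel coin bin. Leave the trays, the glass dish and the stamp holder where they are.

Things in the scene. Friction and masses are not known exactly. Their poses are not given: they have to be found in the camera images.
- pin: Loose stop pin, 130 mm long, about 0.2 kg: steel shaft 24 mm in diameter (foot chamfered 4 mm high to 18 mm), blue plastic head 32 x 32 mm square over its top 35 mm. Origin at the centre of the foot, z along the pin to the head, x and y square to the head's faces. It starts upright in the rest, 30 mm deep in a loose hole, foot 15 mm above the counter.
- pin_foot (a point): Centre of the pin's flat foot (the origin of the pin).
- pin_head (a point): Middle of the pin's blue head, on its axis, 113 mm above the foot; the place to grip.
- pin_rest: Fixed grey block 70 x 70 x 45 mm with a hole of 28 mm, in which the pin starts. Origin under its centre.
- station: Fixed counting station. Origin on the counter under the arm's pivot, z up. In its frame (mm): grey pad block 120 x 120, centre at x -24.5, y -85; its grey bezel is 46 high around a 66 x 66 window; steel coin bin 160 x 160 x 36 high, open on top, centre at x 0, y -265; steel column on the origin, 25 in diameter, 56 high.
- pad_mid (a point): Centre of the pad's 66 x 66 mm window, on the flat rigid black surface 42 mm above the counter, 4 mm below the bezel's top. Axes as the station. The axis of the hidden vertical hole lies within 8 mm of this point along x and along y each. Hole: 27 mm in diameter, mouth chamfered 3 mm, so the pin has 1.5 mm play all round; closed by a flush black cap that cannot be told by eye.
- cap (a joint): How far the spring cap in the hidden hole is pressed down (m): 0 flush, 0.030 fully down with the pin home (foot 30 mm below the pad's surface, top 142 mm above the counter). It yields at about 0.3 N and takes under 1 N when fully down, less than the pin's weight; it springs back if the pin leaves.
- funnel_arm (a joint): Angle of the funnel's arm about the vertical pivot (rad): 0 when the arm points along the station's -y, growing counter-clockwise seen from above. Starts at 0.8 to 1.2. Turns freely between -0.6 and 1.45, stays where it is left (friction about 0.12 N m). The pin in the pad stops the arm near 0 (between about -0.15 and 0.15, depending on where the hole is) when the arm is turned clockwise.
- pivot (a point): On the arm's vertical pivot axis, at the middle of the arm's height, 70 mm above the counter. Axes as the station.
- swing_knob (a point): Middle of the upright black knob on the arm, 26 mm in diameter, 92 to 137 mm above the counter, 140 mm out from the pivot; this point is 115 mm up. Axes turn with the arm: -y outwards along it, -x to the side that meets the pin. The aluminium arm is a bar 25 mm wide (12.5 mm each side of its centre line), 60 to 80 mm above the counter.
- spout (a point): Centre of the lower end of the white funnel's spout, 265 mm out from the pivot, 46 mm above the counter. Spout 42 mm in diameter; the funnel widens to a mouth 130 mm across, 171 mm above the counter.
- bin_mid (a point): Centre of the coin bin's open top, 36 mm above the counter.
- trays: Loose stack of three blue coin trays, 120 x 180 mm, 104 mm high in all. Origin under its centre. Bystander.
- dish: Loose cobalt glass dish, 100 mm across, 35 mm high. Origin under its centre. Bystander.
- stamp_holder: Loose aluminium stamp holder, base 70 x 100 mm, 144 mm high. Origin under its centre. Bystander.
There are look-alikes about, which are no part of the job. There is more than one size of the pin; the one meant has the size given above.

How it is judged:
By the outcome, as a careful person would: the job done as asked, in the order asked, and still so for the second after the job is handed in, with the robot touching nothing.
It also fails if it takes over 72 s, if anything falls off the work surface, if the arm or the gripper's body presses on something with over 40 N, if the wrist force passes 120 N, or if a joint passes its speed limit or range.

## Working session

There is one attempt and no reset: what is moved stays moved. The work goes in short steps, Python scripts to look and compute and a tool call to move; the robot and the scene stay as the last step left them, time stands still between calls to the robot, and variables do not carry over. Pictures are saved under pics/ and viewed, at most 10 in all, crops included, and the job is handed in when it is done.

Besides the shell and the picture viewer there is one more tool, called after "Call:" as name(argument=value, ...) on one line, values as JSON. move_arm: Moves the arm, as the interface text tells. Its arguments: {"type":"object","properties":{"plan":{"type":"array","items":{"type":"number"}},"newtons":{"type":"number"}},"required":["plan"]}

```bash
mkdir -p pics; ls; python3 - <<'E'
from plant import ctrl,cams
import cv2,numpy as np
s=ctrl.get_state();print(s)
for n in ("scene","top"):
    c=cams.read_camera(n);print(n,{k:v for k,v in c.items() if k!="color"})
    cv2.imwrite(f"pics/{n}.png",c["color"][...,::-1])
c=cams.read_camera("wrist");print({k:v for k,v in c.items() if k!="color"})
E
```

```text
pics
{'time': 0.0, 'qpos': array([ 9.90022679e-01,  2.87151295e-01,  1.57814465e+00,  5.61547475e-06,
        1.27860565e+00, -1.49984724e-01]), 'dq': array([ 0.00039358,  0.00062105,  0.00091046,  0.00074587,  0.00019863,
       -0.00099246]), 'joint_efforts': array([ 1.26797175e-03, -4.05964100e+01, -2.92636192e+01, -4.16943851e-05,
        5.73365527e-03,  2.16292511e-05]), 'eef_pos': array([0.28147688, 0.61280236, 0.22997427]), 'tcp_rot': array([ 2.13733442e-01,  9.76891336e-01, -1.07730181e-03, -4.15006760e-04]), 'contact_force': array([-0.59471666, -0.45806163, -0.23479715]), 'wrist_torque': array([-0.04936352, -0.05482593, -0.03353043]), 'finger_force': 0.0, 'opening': 1.0017534222774678}
scene {'fov_y': 57.99706159294271, 'cx': 316.60914991812376, 'cy': 241.88179963179087, 'origin': array([ 0.83149466, -0.49039475,  0.88786291]), 'orientation': array([0.302591  , 0.08138612, 0.22943191, 0.92150745])}
top {'fov_y': 50.09357462840813, 'cx': 315.4622628693381, 'cy': 240.97160456678665, 'origin': array([0.48216384, 0.0305509 , 1.21625299]), 'orientation': array([ 0.02310453, -0.03420776, -0.69988932,  0.71305746])}
{'fov_y': 64.11266282263132, 'cx': 319.20738632896763, 'cy': 233.4097194214109, 'T_tool_cam': array([[ 4.49052741e-04,  9.57419650e-01,  2.88699520e-01,
         7.41741345e-02],
       [ 9.99998762e-01,  5.36823398e-06, -1.57323378e-03,
        -3.07301387e-04],
       [-1.50779474e-03,  2.88699869e-01, -9.57418462e-01,
        -1.42523956e-01],
       [ 0.00000000e+00,  0.00000000e+00,  0.00000000e+00,
         1.00000000e+00]])}
```

View pics/scene.png

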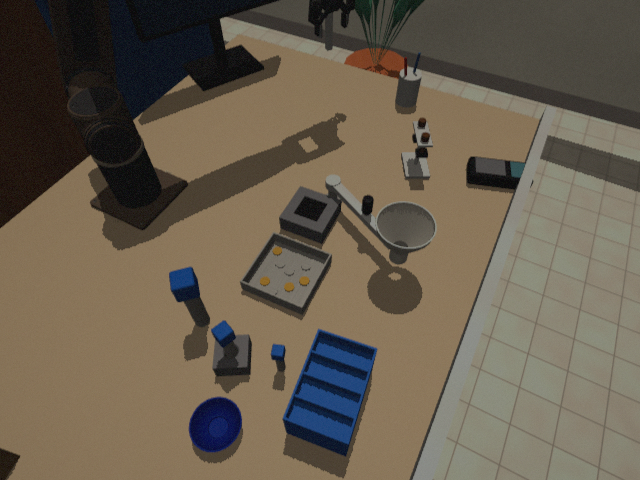

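View pics/top.png

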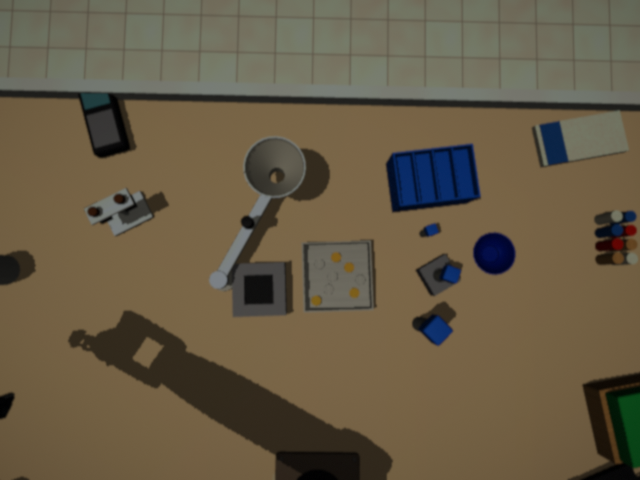

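The pin candidates in the top view are a large one standing at (437,330), one in the grey rest at (452,274), and a small one at (432,230). The one in the rest fits the description. The pad window is near (259,290), the bin near (340,275), and the pivot near (220,280).

```bash
cat > h.py <<'E'
import numpy as np,cv2
from scipy.spatial.transform import Rotation as R
from plant import ctrl,cams
def shot(n):
    s=ctrl.get_state();c=cams.read_camera(n)
    if n=="wrist":
        T=np.eye(4);T[:3,:3]=R.from_quat(s["tcp_rot"]).as_matrix();T[:3,3]=s["eef_pos"]
        T=T@c["T_tool_cam"];c["o"],c["R"]=T[:3,3],T[:3,:3]
    else: c["o"],c["R"]=np.array(c["origin"]),R.from_quat(c["orientation"]).as_matrix()
    c["f"]=240/np.tan(np.radians(c["fov_y"]/2));c["bgr"]=c["color"][...,::-1].copy();return c
def ray(c,p):
    p=np.atleast_2d(np.asarray(p,float));d=np.c_[(p[:,0]-c["cx"])/c["f"],-(p[:,1]-c["cy"])/c["f"],-np.ones(len(p))]
    return d@c["R"].T
def plane(c,p,z):
    d=ray(c,p);return c["o"]+d*((z-c["o"][2])/d[:,2])[:,None]
def proj(c,P):
    q=(np.atleast_2d(P)-c["o"])@c["R"];return np.c_[c["cx"]-c["f"]*q[:,0]/q[:,2],c["cy"]+c["f"]*q[:,1]/q[:,2]]
def tri(c1,p1,c2,p2):
    d1,d2=ray(c1,p1)[0],ray(c2,p2)[0]
    t=np.linalg.lstsq(np.c_[d1,-d2],c2["o"]-c1["o"],rcond=None)[0]
    a,b=c1["o"]+t[0]*d1,c2["o"]+t[1]*d2;return (a+b)/2,np.linalg.norm(a-b)
def blobs(m,amin):
    k=cv2.findContours(m.astype(np.uint8),cv2.RETR_EXTERNAL,cv2.CHAIN_APPROX_NONE)[0]
    return [x for x in k if cv2.contourArea(x)>amin]
def cen(k):
    m=cv2.moments(k);return np.array([m["m10"],m["m01"]])/m["m00"]
E
python3 - <<'E'
from h import *
np.set_printoptions(precision=4,suppress=True)
t,s=shot("top"),shot("scene")
for n,c in(("top",t),("scene",s)):
    hsv=cv2.cvtColor(c["bgr"],cv2.COLOR_BGR2HSV)
    m=(cv2.inRange(hsv,(100,130,60),(125,255,255))>0)
    for k in blobs(m,60): print(n,"blue",cen(k).round(1),cv2.contourArea(k),cv2.boundingRect(k))
    g=c["bgr"].max(2)<35
    for k in blobs(g,60):
        x=cen(k)
        if 150<x[0]<420 and 150<x[1]<340: print(n,"dark",x.round(1),cv2.contourArea(k),np.array(cv2.boxPoints(cv2.minAreaRect(k))).round(1).tolist())
# coarse station
h=lambda p,z:plane(t,p,z)
bc=h([(305,241),(373,240),(374,309),(306,311)],.036);print("bin",bc.mean(0),bc)
print("pivot",h([(219,281)],.085)); print("knob",h([(248,223)],.137)); print("mouth",h([(275,168)],.171))
print("pad",h([(259,290)],.044)); print("pin top",h([(453,274)],.145))
crop=cv2.resize(t["bgr"][210:350,200:480],None,fx=2.8,fy=2.8,interpolation=cv2.INTER_CUBIC)
cv2.imwrite("pics/crop1.png",cv2.convertScaleAbs(crop,alpha=1.6))
E
```

```text
top blue [437.2 330. ] 440.0 (423, 316, 29, 29)
top blue [451.3 273.9] 194.5 (443, 265, 17, 18)
top blue [492.3 251.8] 278.5 (482, 242, 22, 20)
top blue [616.7 229.4] 62.0 (612, 225, 10, 10)
top blue [431.6 229.3] 81.5 (426, 224, 12, 12)
top blue [435.5 175. ] 4166.5 (393, 145, 87, 61)
top blue [553.4 142.8] 688.0 (541, 123, 26, 41)
top dark [258.4 289.2] 726.5 [[245.0, 275.0], [272.0, 275.0], [272.0, 303.0], [245.0, 303.0]]
top dark [247.9 222.2] 95.5 [[242.0, 217.0], [254.0, 217.0], [254.0, 227.0], [242.0, 227.0]]
scene blue [215.  424.5] 2128.5 (189, 398, 53, 54)
scene blue [277.4 350.4] 111.0 (271, 345, 14, 12)
scene blue [331.3 386.4] 6412.5 (283, 330, 94, 115)
scene blue [221.7 330.6] 218.0 (212, 321, 21, 20)
scene blue [181.6 278.7] 403.0 (170, 268, 25, 23)
scene dark [309.5 228.5] 449.0 [[278.79998779296875, 219.6999969482422], [340.0, 201.0], [349.79998779296875, 233.1999969482422], [288.6000061035156, 251.89999389648438]]
scene dark [310.2 208.4] 418.0 [[294.29998779296875, 212.89999389648438], [301.0, 194.60000610351562], [326.1000061035156, 203.8000030517578], [319.3999938964844, 222.10000610351562]]
scene dark [367.1 204.8] 144.0 [[361.3999938964844, 213.60000610351562], [363.3999938964844, 195.39999389648438], [373.0, 196.39999389648438], [370.8999938964844, 214.6999969482422]]
bin [ 0.5008 -0.0438  0.036 ] [[ 0.5777  0.037   0.036 ]
 [ 0.5831 -0.12    0.036 ]
 [ 0.4248 -0.1237  0.036 ]
 [ 0.4177  0.0316  0.036 ]]
pivot [[0.4823 0.2232 0.085 ]]
knob [[0.6053 0.1574 0.137 ]]
mouth [[0.7167 0.1011 0.171 ]]
pad [[0.4635 0.1391 0.044 ]]
pin top [[ 0.5056 -0.2744  0.145 ]]
```

View pics/crop1.png

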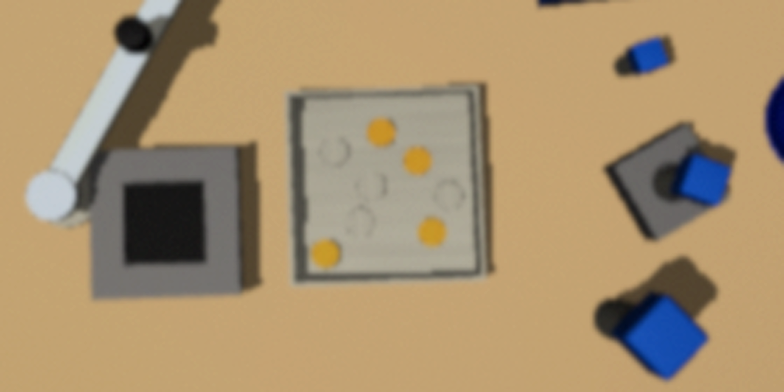

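The crop confirms it: the middle-sized pin stands in the grey rest, and the larger and smaller loose ones beside it are the decoys. Next I triangulate the two relevant heads and go above the rest.

```bash
python3 - <<'E'
from h import *
np.set_printoptions(precision=4,suppress=True)
t,s=shot("top"),shot("scene")
print("pin",tri(t,(451.3,273.9),s,(221.7,330.6)))
print("big",tri(t,(437.2,330),s,(181.6,278.7)))
print("small",tri(t,(431.6,229.3),s,(277.4,350.4)))
hsv=cv2.cvtColor(t["bgr"],cv2.COLOR_BGR2HSV);m=cv2.inRange(hsv,(100,130,60),(125,255,255))
for k in blobs(m[255:290,435:470],60):print(cv2.minAreaRect(k))
# rest corners in top crop coords -> full
c=np.array([(606,168),(686,123),(735,200),(654,240)])/2.8+[200,210]
P=plane(t,c,.045);print("rest",P,P.mean(0)); print("trays",plane(t,[(393,155),(393,210),(478,200),(475,145)],.104))
E
```

```text
pin (array([ 0.5053, -0.2716,  0.1439]), np.float64(0.0013818554113716824))
big (array([ 0.3921, -0.2315,  0.1843]), np.float64(0.0012372778706691882))
small (array([ 0.6035, -0.2414,  0.0971]), np.float64(0.0011619897721802635))
((16.5, 19.0), (15.041322708129883, 15.227017402648926), 21.801406860351562)
rest [[ 0.5154 -0.2189  0.045 ]
 [ 0.5534 -0.2846  0.045 ]
 [ 0.4913 -0.3246  0.045 ]
 [ 0.4576 -0.2582  0.045 ]] [ 0.5044 -0.2716  0.045 ]
trays [[ 0.7665 -0.1539  0.104 ]
 [ 0.644  -0.1546  0.104 ]
 [ 0.67   -0.3419  0.104 ]
 [ 0.7931 -0.3361  0.104 ]]
```

Call:
move_arm(plan=[20,-38,3,0,0,0,85,20,-38,3,0,0,0,85,20,-38,3,0,0,0,85,20,-38,3,0,0,0,85,20,-38,3,0,0,0,85,20,-38,3,0,0,0,85,20,-38,3,0,0,0,85,20,-38,3,0,0,0,85,20,-38,3,0,0,0,85,20,-38,3,0,0,0,85,20,-38,3,0,0,0,85,20,-38,3,0,0,0,85])

```text
time: 1.55
eef_pos: [0.5224, 0.1557, 0.2678]
tcp_rot: [0.214, 0.977, 0.0, 0.0]
contact_force: [0.8, 1.0, -0.2]
opening: 0.997
finger_force: 0.0
```

Call:
move_arm(plan=[-1,-39,-2,0,0,0,85,-1,-39,-2,0,0,0,85,-1,-39,-2,0,0,0,85,-1,-39,-2,0,0,0,85,-2,-39,-2,0,0,0,85,-2,-39,-2,0,0,0,85,-2,-39,-2,0,0,0,85,-2,-39,-2,0,0,0,85,-2,-39,-2,0,0,0,85,-2,-39,-2,0,0,0,85,-1,-36,-2,0,0,0,85,0,0,0,0,0,0,85])

```text
time: 2.75
eef_pos: [0.5042, -0.2725, 0.245]
tcp_rot: [0.216, 0.976, -0.001, -0.0]
contact_force: [-0.1, -0.1, 0.3]
opening: 0.995
finger_force: 0.0
```

```bash
python3 - <<'E'
from h import *
np.set_printoptions(precision=4,suppress=True)
w=shot("wrist");st=ctrl.get_state();print(st["eef_pos"],st["qpos"],R.from_quat(st["tcp_rot"]).as_matrix())
hsv=cv2.cvtColor(w["bgr"],cv2.COLOR_BGR2HSV);m=cv2.inRange(hsv,(100,130,60),(125,255,255))
for k in blobs(m,300):
    r=cv2.minAreaRect(k);P=plane(w,cv2.boxPoints(r),.145);e=np.diff(P,axis=0)
    print(cen(k),r,plane(w,cen(k),.145),P.mean(0),np.degrees(np.arctan2(e[:,1],e[:,0])),np.linalg.norm(e,axis=1))
cv2.imwrite("pics/w1.png",w["bgr"])
E
```

```text
[ 0.5043 -0.2705  0.245 ] [-0.6695  0.0508  1.8192  0.0001  1.2723 -1.8061] [[-0.9072  0.4207 -0.0005]
 [ 0.4207  0.9072  0.0005]
 [ 0.0007  0.0002 -1.    ]]
[407.5262 401.6983] ((395.9989318847656, 416.77923583984375), (60.812416076660156, 124.35405731201172), 62.318939208984375) [[ 0.653  -0.2675  0.145 ]] [ 0.6633 -0.2819  0.145 ] [ 97.8404   3.4708 -80.4298] [0.0959 0.0548 0.1011]
[508.2483 340.5248] ((509.8529357910156, 346.0882568359375), (41.502655029296875, 17.492855072021484), 59.03623962402344) [[ 0.634  -0.1823  0.145 ]] [ 0.6392 -0.1826  0.145 ] [101.7791   9.0926 -76.9416] [0.0121 0.0354 0.0125]
[403.7871 303.8003] ((401.2500305175781, 301.75), (36.769554138183594, 30.40559196472168), 45.0) [[ 0.5748 -0.2401  0.145 ]] [ 0.5727 -0.2411  0.145 ] [114.2554  19.6124 -64.435 ] [0.0214 0.0276 0.022 ]
[233.7117 287.205 ] ((233.55886840820312, 287.2647705078125), (32.7423095703125, 30.316951751708984), 14.03624439239502) [[ 0.5135 -0.3419  0.145 ]] [ 0.5136 -0.3421  0.145 ] [138.0417  49.7475 -40.6177] [0.023  0.0221 0.0231]
[321.0038 229.3022] ((320.92742919921875, 229.06028747558594), (54.12203598022461, 47.26517868041992), 83.9909896850586) [[ 0.5011 -0.2698  0.145 ]] [ 0.5013 -0.2699  0.145 ] [  71.1984  -18.0603 -108.5397] [0.0305 0.037  0.0318]
[278.9724  18.5064] ((287.5, 23.0), (46.0, 89.0), 90.0) [[ 0.3785 -0.2392  0.145 ]] [ 0.3828 -0.2359  0.145 ] [  65.0838  -24.3693 -114.9182] [0.0497 0.0234 0.0513]
```

View pics/w1.png

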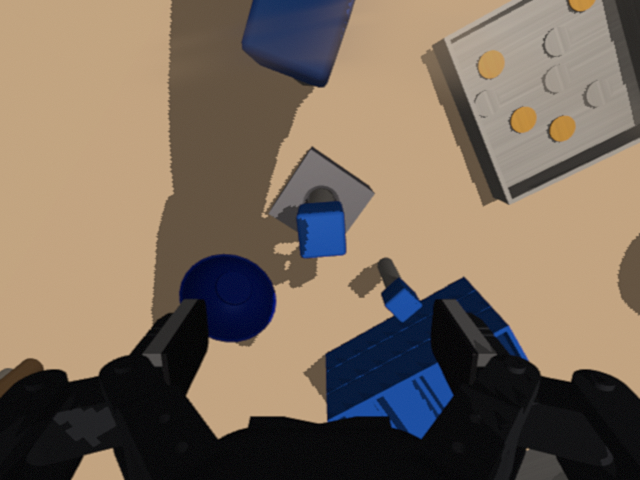

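The wrist view shows the right head in the rest at (321,230), with the dish at (228,297) and the small decoy at (400,297), both clear of the fingers. I go down and grip.

Call:
move_arm(plan=[-1,0,-34,0,0,4,85,0,0,-34,0,0,0,85,0,0,-34,0,0,0,85,0,0,-26,0,0,0,85,0,0,-10,0,0,0,85,0,0,0,0,0,0,50,0,0,0,0,0,0,20,0,0,0,0,0,0,20,0,0,0,0,0,0,20,0,0,0,0,0,0,20,0,0,0,0,0,0,20], newtons=60)

```text
time: 3.9
eef_pos: [0.505, -0.2698, 0.1095]
tcp_rot: [0.18, 0.984, -0.001, 0.002]
contact_force: [-0.0, -1.2, 6.4]
opening: 0.371
finger_force: 60.2
```

Call:
move_arm(plan=[0,0,12,0,0,0,20,0,0,30,0,0,0,20,0,0,35,0,0,0,20,0,0,35,0,0,0,20,0,10,18,0,0,0,20,0,25,0,0,0,0,20,0,40,0,0,0,0,20,-5,45,0,0,0,0,20,-5,45,0,0,0,0,20,-5,45,0,0,0,0,20,-5,45,0,0,0,0,20,-5,45,0,0,0,0,20])

```text
time: 5.1
eef_pos: [0.4775, 0.0333, 0.2371]
tcp_rot: [0.18, 0.984, 0.0, -0.001]
contact_force: [1.0, 1.3, -2.5]
opening: 0.367
finger_force: 60.8
```

Call:
move_arm(plan=[-5,45,0,0,0,0,20,-5,40,0,0,0,0,20,-5,20,0,0,0,0,20,0,5,0,0,0,0,20,0,0,0,0,0,0,20,0,0,0,0,0,0,20])

```text
time: 5.7
eef_pos: [0.4638, 0.1406, 0.2371]
tcp_rot: [0.18, 0.984, -0.0, -0.0]
contact_force: [-0.8, 0.2, -0.6]
opening: 0.366
finger_force: 60.9
```

```bash
python3 - <<'E'
from h import *
np.set_printoptions(precision=4,suppress=True)
w=shot("wrist");st=ctrl.get_state();print(st["time"],st["eef_pos"],st["qpos"],st["contact_force"],R.from_quat(st["tcp_rot"]).as_matrix())
pd=np.array([.4645,.139,.042]);print(proj(w,pd))
np.save("w2.npy",w["bgr"])
cv2.imwrite("pics/w2.png",w["bgr"])
E
```

```text
5.75 [0.4639 0.1404 0.2372] [ 0.0843 -0.1485  2.0249 -0.0003  1.2656 -1.1241] [ 0.0058  0.4873 -2.242 ] [[-0.9351  0.3544 -0.0005]
 [ 0.3544  0.9351 -0.0004]
 [ 0.0003 -0.0005 -1.    ]]
[[317.6817 205.377 ]]
```

View pics/w2.png

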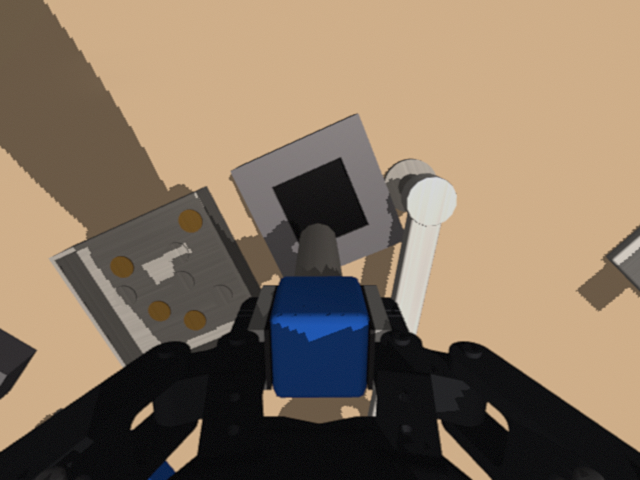

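```bash
python3 - <<'E'
from h import *
np.set_printoptions(precision=4,suppress=True)
w=shot("wrist");st=ctrl.get_state();T=R.from_quat(st["tcp_rot"]).as_matrix();p=st["eef_pos"]
for z in(.042,.046):
    P=plane(w,[(272,188),(341,157),(368,228)],z);e=np.diff(P,axis=0)
    print(z,(P[0]+P[2])/2,np.linalg.norm(e,axis=1),np.degrees(np.arctan2(e[:,1],e[:,0])))
P=plane(w,[(231,172),(357,114),(402,241)],.046);e=np.diff(P,axis=0)
print("block",(P[0]+P[2])/2,np.linalg.norm(e,axis=1),np.degrees(np.arctan2(e[:,1],e[:,0])))
print("cap",plane(w,[(432,201)],.085),plane(w,[(432,201)],.080))
f=p+T[:,2]*.0945;c=np.linspace(0,2*np.pi,8,endpoint=False)
print("foot exp",proj(w,f),proj(w,f+.009*T[:,0]),proj(w,f-T[:,2]*.004+.012*T[:,1]),proj(w,f-T[:,2]*.004-.012*T[:,1]))
g=cv2.cvtColor(w["bgr"],cv2.COLOR_BGR2GRAY)
for r in (228,235,245,260):print(r,g[r,285:355:2])
print(g[212:240,318])
E
```

```text
0.042 [0.4682 0.1404 0.042 ] [0.0666 0.0691] [93.2918  1.1866]
0.046 [0.4673 0.1407 0.046 ] [0.0659 0.0683] [93.2918  1.1866]
block [0.4659 0.1394 0.046 ] [0.1181 0.1195] [93.2573  1.0486]
cap [[0.4842 0.2273 0.085 ]] [[0.4857 0.2284 0.08  ]]
foot exp [[318.9615 237.5809]] [[318.9704 224.1887]] [[337.7709 239.4631]] [[300.1586 239.4491]]
228 [62 61 62 45 10  7 11 14 19 14 32 53 55 56 58 60 60 62 65 67 67 70 62 27
 13 14 18 16 16 14 13 16 16 15 15]
235 [ 59  60  62  62  60  32  10  19  49  52  51  51  56  56  58  61  62  63
  65  66  68  69  69  71  70  36  12  33  54  95 111 116 114 114 113]
245 [ 60  61  62  73  90 112 114  60  50  51  53  56  56  58  59  61  61  63
  64  67  67  71  71  71  70  68  96 114 111 113 113 113 114 113 113]
260 [ 59  59  58  59  57  58  50  51  50  52  55  57  59  60  61  60  66  66
  67  67  68  70  69  72  71  71  67  79 111 111 111 111 110 110 124]
[18 23 19 20 22 14 22 19 18 14 23 43 61 63 62 63 62 62 63 61 63 62 63 62
 62 63 61 63]
```

Call:
move_arm(plan=[2,0,-35,0,0,0,20,0,0,-35,0,0,0,20,0,0,-18,0,0,0,20,0,0,-7,0,0,0,20,0,0,-3,0,0,0,20,0,0,0,0,0,0,20,0,0,0,0,0,0,20])

```text
time: 6.5
eef_pos: [0.467, 0.1412, 0.1409]
tcp_rot: [0.18, 0.984, 0.0, 0.001]
contact_force: [0.3, -0.2, -2.0]
opening: 0.365
finger_force: 60.9
```

Call:
move_arm(plan=[0,0,-2,0,0,0,20,0,0,-2,0,0,0,20,0,0,0,0,0,0,20])

```text
time: 6.8
eef_pos: [0.4666, 0.1414, 0.1364]
tcp_rot: [0.179, 0.984, 0.0, 0.001]
contact_force: [-1.6, 0.4, 1.4]
opening: 0.37
finger_force: 61.5
```

Call:
move_arm(plan=[0,0,-2,0,0,0,20,0,0,0,0,0,0,20])

```text
time: 7.0
eef_pos: [0.467, 0.1414, 0.1361]
tcp_rot: [0.179, 0.984, 0.0, 0.001]
contact_force: [-2.6, -0.3, 10.1]
opening: 0.368
finger_force: 62.6
```

Call:
move_arm(plan=[3,0,0,0,0,0,20,2,0,0,0,0,0,20,0,0,0,0,0,0,20])

```text
time: 7.3
eef_pos: [0.4698, 0.1411, 0.1359]
tcp_rot: [0.179, 0.984, -0.001, -0.003]
contact_force: [-7.6, -2.0, 14.7]
opening: 0.365
finger_force: 63.2
```

Call:
move_arm(plan=[0,3,0,0,0,0,20,0,2,0,0,0,0,20,0,0,0,0,0,0,20])

```text
time: 7.6
eef_pos: [0.4711, 0.1465, 0.1335]
tcp_rot: [0.18, 0.984, 0.0, 0.001]
contact_force: [-0.0, 1.1, -1.3]
opening: 0.364
finger_force: 61.0
```

Call:
move_arm(plan=[-3,0,0,0,0,0,20,-3,0,0,0,0,0,20,0,0,0,0,0,0,20])

```text
time: 7.9
eef_pos: [0.4662, 0.1465, 0.134]
tcp_rot: [0.18, 0.984, 0.001, 0.002]
contact_force: [3.1, 0.5, -1.2]
opening: 0.364
finger_force: 60.9
```

It dropped in near (0.471,0.1465). I step back there and press down.

Call:
move_arm(plan=[4,0,0,0,0,0,20,0,0,-3,0,0,0,20,0,0,0,0,0,0,20])

```text
time: 8.2
eef_pos: [0.4687, 0.1464, 0.1297]
tcp_rot: [0.18, 0.984, -0.0, -0.0]
contact_force: [2.1, -0.3, -1.4]
opening: 0.367
finger_force: 61.1
```

Call:
move_arm(plan=[0,0,-3,0,0,0,20,0,0,0,0,0,0,20])

```text
time: 8.4
eef_pos: [0.4687, 0.1464, 0.1267]
tcp_rot: [0.18, 0.984, 0.0, -0.0]
contact_force: [2.3, 0.4, -2.3]
opening: 0.369
finger_force: 61.0
```

Call:
move_arm(plan=[1.5,2,0,0,0,0,20,0,0,0,0,0,0,20])

```text
time: 8.6
eef_pos: [0.4696, 0.1481, 0.1267]
tcp_rot: [0.179, 0.984, -0.001, -0.001]
contact_force: [0.7, -0.6, -2.2]
opening: 0.366
finger_force: 61.0
```

Call:
move_arm(plan=[0,-3,0,0,0,0,20,0,0,0,0,0,0,20])

```text
time: 8.8
eef_pos: [0.4698, 0.1453, 0.127]
tcp_rot: [0.18, 0.984, 0.0, -0.001]
contact_force: [0.1, -0.2, -1.6]
opening: 0.362
finger_force: 60.8
```

Call:
move_arm(plan=[2,0,0,0,0,0,20,0,0,0,0,0,0,20])

```text
time: 9.0
eef_pos: [0.4718, 0.1454, 0.1271]
tcp_rot: [0.18, 0.984, -0.0, -0.001]
contact_force: [-0.6, -0.2, -1.3]
opening: 0.364
finger_force: 60.8
```

Call:
move_arm(plan=[-1.2,0.8,-5,0,0,0,20,0,0,-6,0,0,0,20,0,0,-6,0,0,0,20,0,0,0,0,0,0,20])

```text
time: 9.4
eef_pos: [0.4708, 0.146, 0.1092]
tcp_rot: [0.179, 0.984, -0.0, -0.0]
contact_force: [0.2, 0.0, -1.9]
opening: 0.36
finger_force: 61.0
```

Call:
move_arm(plan=[0,0,-3,0,0,0,20,0,0,-2,0,0,0,20,0,0,0,0,0,0,20])

```text
time: 9.7
eef_pos: [0.4714, 0.1461, 0.1064]
tcp_rot: [0.179, 0.984, -0.0, -0.0]
contact_force: [-2.5, -0.1, 4.1]
opening: 0.37
finger_force: 61.8
```

Call:
move_arm(plan=[0,0,1,0,0,0,40,0,0,0,0,0,0,50,0,0,0,0,0,0,60,0,0,0,0,0,0,60,0,0,15,0,0,0,60,0,0,30,0,0,0,60,0,0,35,0,0,0,60,0,0,35,0,0,0,60,0,0,10,0,0,0,60,0,0,0,0,0,0,60])

```text
time: 10.7
eef_pos: [0.4722, 0.1463, 0.2332]
tcp_rot: [0.179, 0.984, 0.001, 0.002]
contact_force: [0.0, 0.4, -0.0]
opening: 0.701
finger_force: 0.0
```

```bash
python3 - <<'E'
from h import *
np.set_printoptions(precision=4,suppress=True)
w=shot("wrist");t=shot("top");s=shot("scene");print(ctrl.get_state()["eef_pos"],ctrl.get_state()["qpos"])
for n,c in(("top",t),("scene",s),("w",w)):
    hsv=cv2.cvtColor(c["bgr"],cv2.COLOR_BGR2HSV)
    m=cv2.inRange(hsv,(100,130,60),(125,255,255))
    print(n,"pin exp",proj(c,[.4705,.1462,.142]),[ (cen(k).round(1),cv2.contourArea(k),plane(c,cen(k),.142)[0]) for k in blobs(m,60) if np.linalg.norm(cen(k)-proj(c,[.4705,.1462,.142])[0])<50])
    print("knob exp",proj(c,[.605,.157,.137]))
    P=proj(c,[.605,.157,.137])[0]
    for k in blobs(c["bgr"].max(2)<35,40):
        if np.linalg.norm(cen(k)-P)<40: print(cen(k),cv2.contourArea(k),plane(c,cen(k),.125))
cv2.imwrite("pics/w3.png",w["bgr"])
E
```

```text
[0.47  0.146 0.229] [ 0.0947 -0.1211  2.0158 -0.      1.2507 -1.115 ]
top pin exp [[251.2647 287.2524]] []
knob exp [[248.1862 223.1489]]
[247.825  222.3076] 90.5 [[0.6082 0.1592 0.125 ]]
scene pin exp [[312.6944 181.609 ]] [(array([312.2, 182.3]), 94.0, array([0.4706, 0.1436, 0.142 ]))]
knob exp [[365.8445 199.4644]]
[367.1995 204.8793] 139.5 [[0.6112 0.1533 0.125 ]]
w pin exp [[317.7024 236.0137]] [(array([315.5, 231.9]), 2568.0, array([0.4674, 0.1459, 0.142 ]))]
knob exp [[395.1881 390.3598]]
```

View pics/w3.png

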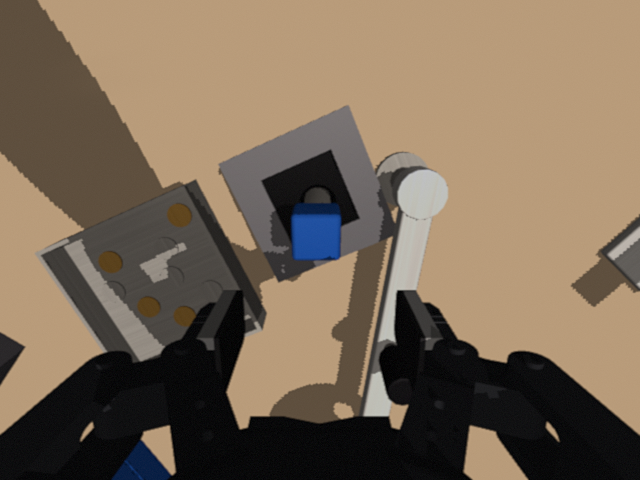

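The pin stands home and upright in the pad, with its head at (315,232). Next I go to the knob and cage it between the fingers.

Call:
move_arm(plan=[27,2,0,0,0,-7.2,70,27,2,0,0,0,-7.2,70,27,2,0,0,0,-7.2,70,27,2,0,0,0,-7.2,70,27,3,0,0,0,-7.2,70,0,0,-20,0,0,0,70,0,0,0,0,0,0,70])

```text
time: 11.55
eef_pos: [0.6038, 0.1567, 0.2053]
tcp_rot: [0.475, 0.88, -0.003, -0.004]
contact_force: [-0.1, -0.3, -0.6]
opening: 0.819
finger_force: 0.0
```

```bash
python3 - <<'E'
from h import *
np.set_printoptions(precision=4,suppress=True)
w=shot("wrist");st=ctrl.get_state();print(st["eef_pos"],st["qpos"]);T=R.from_quat(st["tcp_rot"]).as_matrix();print(T[:,1])
t=shot("top");s=shot("scene")
print(tri(t,(247.8,222.3),s,(367.2,204.9)),proj(w,[.606,.157,.137]))
cv2.imwrite("pics/w4.png",w["bgr"])
E
```

```text
[0.604  0.1569 0.2069] [ 0.0917  0.2006  1.725   0.      1.2243 -0.4899]
[ 0.8355  0.5494 -0.0073]
(array([0.609 , 0.1602, 0.1169]), np.float64(0.00027495242479341986)) [[324.1347 252.8952]]
```

View pics/w4.png

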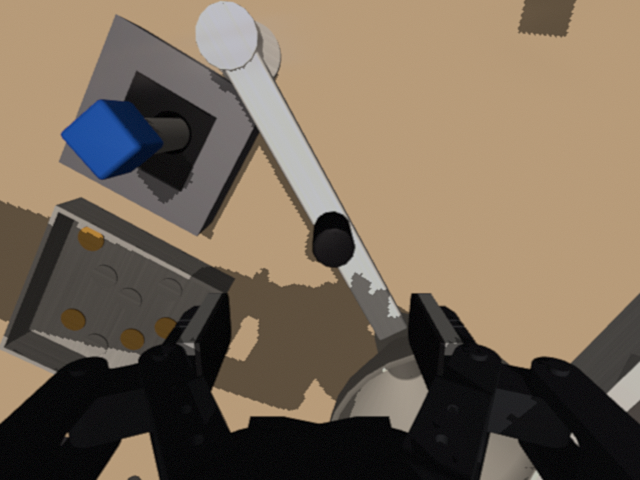

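Call:
move_arm(plan=[5,4,-15,0,0,0,70,0,0,-35,0,0,0,70,0,0,-35,0,0,0,70,0,0,-16,0,0,0,70,0,0,0,0,0,0,50,0,0,0,0,0,0,38,0,0,0,0,0,0,38,0,0,0,0,0,0,38], newtons=20)

```text
time: 12.5
eef_pos: [0.6126, 0.1613, 0.1127]
tcp_rot: [0.475, 0.88, 0.001, 0.002]
contact_force: [0.0, 0.3, -0.5]
opening: 0.443
finger_force: 0.0
```

Call:
move_arm(plan=[0,0,-6,0,0,0,38,-10,-16,0,0,0,0,38,-11.5,-14,0,0,0,0,38,-13.5,-12.5,0,0,0,0,38,-14.5,-10.5,0,0,0,0,38,-16,-8.5,0,0,0,0,38,0,0,0,0,0,0,38])

```text
time: 13.2
eef_pos: [0.5444, 0.099, 0.1042]
tcp_rot: [0.475, 0.88, -0.0, -0.0]
contact_force: [0.5, -0.3, 0.1]
opening: 0.443
finger_force: 0.8
```

Call:
move_arm(plan=[-17,-6.5,0,0,0,0,38,-7,-2,0,0,0,0,38,0,0,0,0,0,0,38])

```text
time: 13.5
eef_pos: [0.5211, 0.0913, 0.1042]
tcp_rot: [0.475, 0.88, -0.0, -0.0]
contact_force: [0.4, 0.7, 0.7]
opening: 0.442
finger_force: 0.0
```

Call:
move_arm(plan=[-8,-2,0,0,0,0,38,-7,-1.5,0,0,0,0,38,0,0,0,0,0,0,38])

```text
time: 13.8
eef_pos: [0.5058, 0.0877, 0.1041]
tcp_rot: [0.475, 0.88, -0.0, -0.0]
contact_force: [-0.9, -0.2, -0.4]
opening: 0.446
finger_force: 0.0
```

Call:
move_arm(plan=[-5,-1,0,0,0,0,38,0,0,0,0,0,0,38])

```text
time: 14.0
eef_pos: [0.5011, 0.0866, 0.1042]
tcp_rot: [0.475, 0.88, -0.0, -0.0]
contact_force: [-0.5, 0.2, 1.2]
opening: 0.443
finger_force: 0.0
```

Call:
move_arm(plan=[-3,0,0,0,0,0,38,0,0,0,0,0,0,38])

```text
time: 14.2
eef_pos: [0.4983, 0.0867, 0.1042]
tcp_rot: [0.475, 0.88, -0.0, -0.0]
contact_force: [0.6, -0.2, 0.1]
opening: 0.445
finger_force: 0.0
```

Call:
move_arm(plan=[-3,0,0,0,0,0,38,0,0,0,0,0,0,38])

```text
time: 14.4
eef_pos: [0.4952, 0.0866, 0.1042]
tcp_rot: [0.475, 0.88, -0.0, -0.0]
contact_force: [-0.7, 0.2, -0.1]
opening: 0.445
finger_force: 0.0
```

Call:
move_arm(plan=[-2,0,0,0,0,0,38,0,0,0,0,0,0,38])

```text
time: 14.6
eef_pos: [0.4934, 0.0867, 0.1043]
tcp_rot: [0.475, 0.88, -0.0, -0.0]
contact_force: [0.7, 0.6, 0.2]
opening: 0.443
finger_force: 0.0
```

```bash
python3 - <<'E'
from h import *
t=shot("top");s=shot("scene");print(ctrl.get_state()["eef_pos"],ctrl.get_state()["contact_force"])
a=t["bgr"][180:330,200:360];b=s["bgr"][140:290,260:420]
im=np.hstack([cv2.resize(x,(400,375),interpolation=cv2.INTER_CUBIC) for x in(a,b)])
cv2.imwrite("pics/c5.png",cv2.convertScaleAbs(im,alpha=1.5))
E
```

```text
[0.49340799 0.08664527 0.10426774] [-0.23141562  0.05132984 -0.09638123]
```

View pics/c5.png

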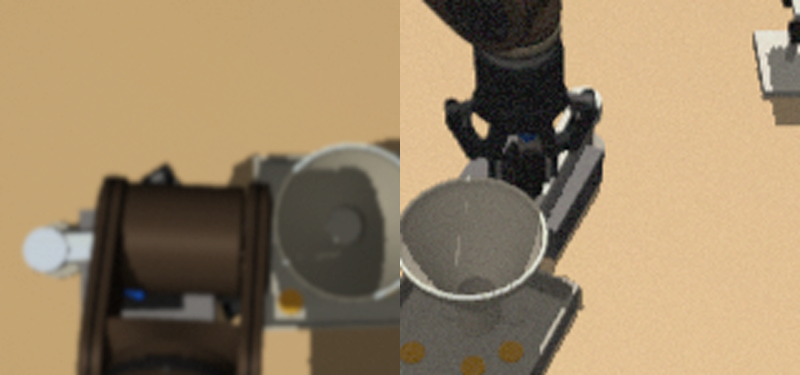

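The funnel is now over the bin, with its mouth at top-image (339,269), but there is no contact force yet. I go on in small steps.

Call:
move_arm(plan=[-2,0,0,0,0,0,38,0,0,0,0,0,0,38])

```text
time: 14.9
eef_pos: [0.4914, 0.0866, 0.1043]
tcp_rot: [0.475, 0.88, -0.0, -0.0]
contact_force: [-0.0, 0.3, -0.6]
opening: 0.447
finger_force: 0.1
```

Call:
move_arm(plan=[-2,0,0,0,0,0,38,0,0,0,0,0,0,38])

```text
time: 15.1
eef_pos: [0.4899, 0.0866, 0.1045]
tcp_rot: [0.475, 0.88, 0.0, 0.0]
contact_force: [0.8, 1.0, -0.3]
opening: 0.447
finger_force: 0.8
```

Call:
move_arm(plan=[-2,0,0,0,0,0,38,0,0,0,0,0,0,38])

```text
time: 15.3
eef_pos: [0.4887, 0.0866, 0.1046]
tcp_rot: [0.475, 0.88, 0.001, 0.002]
contact_force: [4.1, 0.1, -2.6]
opening: 0.446
finger_force: 2.2
```

Call:
move_arm(plan=[-2,0,0,0,0,0,38,0,0,0,0,0,0,38])

```text
time: 15.5
eef_pos: [0.487, 0.0866, 0.1048]
tcp_rot: [0.475, 0.88, 0.001, 0.002]
contact_force: [4.9, 1.3, -1.7]
opening: 0.442
finger_force: 2.2
```

Call:
move_arm(plan=[5,1,0,0,0,0,50,0,0,0,0,0,0,60,0,0,0,0,0,0,60,0,0,20,0,0,0,60,0,0,40,0,0,0,60,0,0,40,0,0,0,60,0,0,30,0,0,0,60,0,0,0,0,0,0,60])

```text
time: 16.3
eef_pos: [0.4932, 0.0876, 0.24]
tcp_rot: [0.475, 0.88, 0.002, 0.004]
contact_force: [0.0, 0.3, 0.4]
opening: 0.706
finger_force: 0.0
```

```bash
python3 - <<'E'
from h import *
np.set_printoptions(precision=4,suppress=True)
w=shot("wrist");st=ctrl.get_state();print(st["time"],st["eef_pos"],R.from_quat(st["tcp_rot"]).as_matrix()[:,:2])
print("exp head top",proj(w,[.4705,.146,.142]),"pivot",proj(w,[.4845,.227,.08]))
cv2.imwrite("pics/w6.png",w["bgr"])
E
```

```text
16.35 [0.4918 0.0877 0.237 ] [[-0.5494  0.8355]
 [ 0.8355  0.5494]
 [-0.0029  0.0041]]
exp head top [[339.9294 138.9454]] pivot [[414.0785  48.2693]]
```

View pics/w6.png

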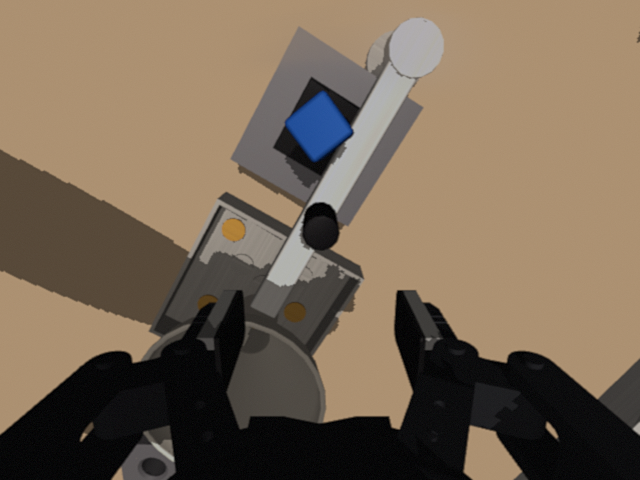

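The arm reached the pin, but the head at (319,126) sits about 15 mm off its upright place, so my push has leaned the pin to the limit of its play. I ease the arm back a little so the pin stands upright with the arm just against it.

Call:
move_arm(plan=[1,0,-40,0,0,0,60,0,0,-40,0,0,0,60,0,0,-35,0,0,0,60,0,0,-15,0,0,0,50,0,0,0,0,0,0,38,0,0,0,0,0,0,38,0,0,0,0,0,0,38,4,0,0,0,0,0,38,4,0,0,0,0,0,38,3,0,0,0,0,0,38,2,0,0,0,0,0,38,0,0,0,0,0,0,38])

```text
time: 17.55
eef_pos: [0.5051, 0.0876, 0.1045]
tcp_rot: [0.475, 0.88, 0.0, 0.0]
contact_force: [1.3, 0.2, -0.2]
opening: 0.449
finger_force: 0.0
```

Call:
move_arm(plan=[-6,0,0,0,0,0,50,0,0,0,0,0,0,60,0,0,0,0,0,0,60,0,0,20,0,0,0,60,0,0,40,0,0,0,60,0,0,40,0,0,0,60,0,0,30,0,0,0,60,0,0,0,0,0,0,60])

```text
time: 18.35
eef_pos: [0.5016, 0.0876, 0.2404]
tcp_rot: [0.475, 0.88, 0.003, 0.005]
contact_force: [-0.2, -0.7, -0.4]
opening: 0.697
finger_force: 0.0
```

```bash
cat > chk.py <<'E'
from h import *
np.set_printoptions(precision=4,suppress=True)
w=shot("wrist");st=ctrl.get_state();print(st["time"],st["eef_pos"])
hsv=cv2.cvtColor(w["bgr"],cv2.COLOR_BGR2HSV);m=cv2.inRange(hsv,(100,130,60),(125,255,255))
for k in blobs(m,800): print("head",cen(k),plane(w,cen(k),.142))
g=w["bgr"].max(2)<40
for k in blobs(g[190:260,280:370],300): c=cen(k)+[280,190];print("knob",c,plane(w,c,.125))
bx=cv2.inRange(hsv,(0,0,150),(180,60,255))
print("pivot",[plane(w,cen(k),.08)[0] for k in blobs(bx[0:90,370:460],500)],"exp upright",proj(w,[.4705,.146,.142]))
a=w["bgr"][60:260,220:460];cv2.imwrite("pics/c7.png",cv2.resize(a,None,fx=3,fy=3))
E
python3 - <<'E'
import h,cv2
exec(open("chk.py").read())
E
```

```text
18.4 [0.5001 0.0876 0.2374]
head [307.5127 118.3576] [[0.456  0.1453 0.142 ]]
knob [313.5028 221.993 ] [[0.4968 0.0892 0.125 ]]
pivot [array([0.2615, 0.0516, 0.08  ]), array([0.2648, 0.0831, 0.08  ])] exp upright [[328.23   130.9931]]
```

View pics/c7.png

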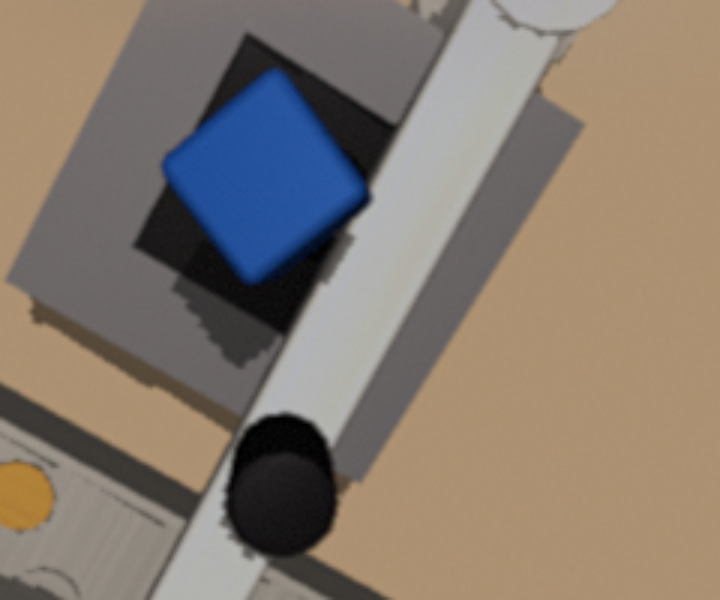

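The pin keeps its lean and the arm is 5 mm back. I straighten the pin by gripping its head across the lean direction at its upright place. The pin coming upright also sets the arm to just touch it.

Call:
move_arm(plan=[-5,8,0,0,0,-7.6,85,-5,10,0,0,0,-7.6,85,-5,10,0,0,0,-7.6,85,-5,10,0,0,0,-7.6,85,-5,10,0,0,0,-7.6,85,-5,10,0,0,0,-7.6,85,0,0,0,0,0,-7.6,85,0,0,0,0,0,0,85])

```text
time: 19.2
eef_pos: [0.4675, 0.1458, 0.2324]
tcp_rot: [0.818, 0.575, -0.001, -0.001]
contact_force: [0.4, 0.4, 0.1]
opening: 0.998
finger_force: 0.0
```

```bash
python3 - <<'E'
from h import *
np.set_printoptions(precision=4,suppress=True)
w=shot("wrist");st=ctrl.get_state();T=R.from_quat(st["tcp_rot"]).as_matrix();print(st["time"],st["eef_pos"],np.degrees(np.arctan2(T[1,1],T[0,1])),st["qpos"])
hsv=cv2.cvtColor(w["bgr"],cv2.COLOR_BGR2HSV);m=cv2.inRange(hsv,(100,130,60),(125,255,255))
for k in blobs(m,800):
    print("head",cen(k),cv2.minAreaRect(k),plane(w,cen(k),.142),"exp upright",proj(w,[.4705,.146,.142]))
E
```

```text
19.25 [0.4678 0.1456 0.2326] -19.715067110489613 [ 0.0944 -0.1303  2.0173 -0.      1.2575  0.4385]
head [304.9497 240.5258] ((303.9999694824219, 238.5), (56.99999237060547, 47.99999237060547), 90.0) [[0.4577 0.1478 0.142 ]] exp upright [[324.8689 236.6246]]
```

Call:
move_arm(plan=[3,0.5,-35,0,0,0,85,0,0,-35,0,0,0,85,0,0,-35,0,0,0,85,0,0,-18,0,0,0,85,0,0,0,0,0,0,60,0,0,0,0,0,0,45,0,0,0,0,0,0,36,0,0,0,0,0,0,28,0,0,0,0,0,0,20,0,0,0,0,0,0,20,0,0,0,0,0,0,20], newtons=60)

```text
time: 20.35
eef_pos: [0.4727, 0.1463, 0.1129]
tcp_rot: [0.819, 0.574, 0.001, 0.001]
contact_force: [-2.0, -0.3, 6.9]
opening: 0.366
finger_force: 61.7
```

Call:
move_arm(plan=[-1.5,0,-2,0,0,0,20,0,0,0,0,0,0,20,0,0,0,0,0,0,20])

```text
time: 20.65
eef_pos: [0.4724, 0.1464, 0.1126]
tcp_rot: [0.818, 0.575, 0.002, 0.001]
contact_force: [-1.7, 0.5, 11.6]
opening: 0.362
finger_force: 62.6
```

Call:
move_arm(plan=[0,0,2,0,0,0,24,0,0,0,0,0,0,34,0,0,0,0,0,0,40,0,0,0,0,0,0,50,0,0,0,0,0,0,70,0,0,0,0,0,0,70,0,0,20,0,0,0,70,0,0,35,0,0,0,70,0,0,35,0,0,0,70,0,0,35,0,0,0,70,0,0,0,0,0,0,70])

```text
time: 21.75
eef_pos: [0.4732, 0.1465, 0.2426]
tcp_rot: [0.819, 0.574, 0.005, 0.003]
contact_force: [-0.4, -0.6, 0.2]
opening: 0.819
finger_force: 0.0
```

```bash
python3 - <<'E'
from h import *
np.set_printoptions(precision=4,suppress=True)
w=shot("wrist");st=ctrl.get_state();print(st["time"],st["eef_pos"],st["contact_force"])
hsv=cv2.cvtColor(w["bgr"],cv2.COLOR_BGR2HSV);m=cv2.inRange(hsv,(100,130,60),(125,255,255))
for k in blobs(m,800):
    print("head",cen(k),cv2.boundingRect(k),plane(w,cen(k),.142),"exp upright",proj(w,[.4705,.146,.142]))
a=w["bgr"][60:320,180:500];cv2.imwrite("pics/c8.png",cv2.resize(a,None,fx=2.3,fy=2.3))
E
```

```text
21.8 [0.4718 0.1463 0.2395] [-0.7099  0.3315 -0.3236]
head [621.5078 382.1764] (586, 351, 54, 71) [[ 0.6487 -0.0412  0.142 ]] exp upright [[314.9109 236.7053]]
head [314.5815 237.2209] (291, 212, 48, 49) [[0.4702 0.1457 0.142 ]] exp upright [[314.9109 236.7053]]
```

View pics/c8.png

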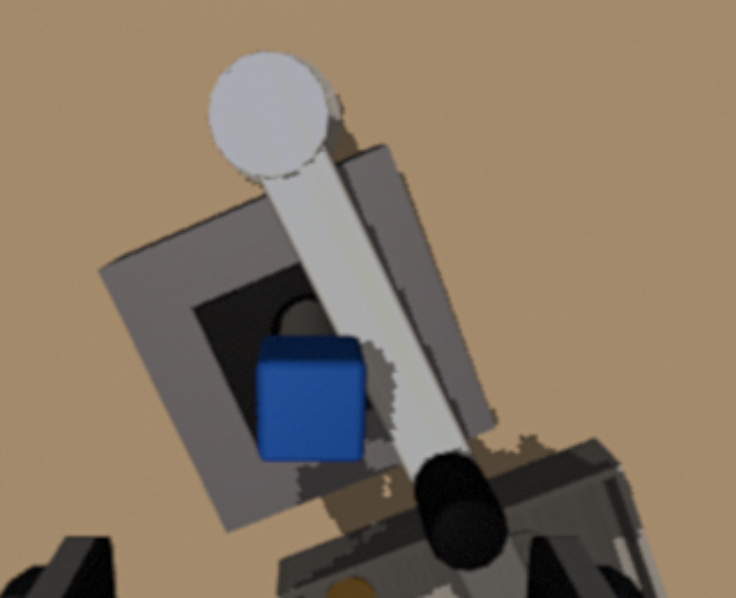

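```bash
python3 - <<'E'
from h import *
np.set_printoptions(precision=4,suppress=True)
w=shot("wrist")
g=cv2.cvtColor(w["bgr"],cv2.COLOR_BGR2GRAY)
# left/right edges of the light arm top on rows, then line at z=.08
L,Rr=[],[]
for r in range(150,240,6):
    b=np.where(g[r,285:400]>125)[0]
    if len(b): L.append((285+b[0],r));Rr.append((285+b[-1]+1,r))
print(L[::3],Rr[::3])
o=np.array([.4705,.146])
for z,E in((.08,L),(.08,Rr)):
    P=plane(w,E,z)[:,:2];vx,vy,x0,y0=cv2.fitLine(P.astype(np.float32),cv2.DIST_HUBER,0,1e-4,1e-4).ravel()
    d=(o-[x0,y0])@np.array([vy,-vx]);print("dist pin axis to edge mm",d*1e3,"angle",np.degrees(np.arctan2(vy,vx)),"x at y=.087",x0+vx/vy*(.087-y0))
print("knob top",plane(w,[(383,292.6)],.137))
E
```

```text
[(np.int64(302), 150), (np.int64(311), 168), (np.int64(320), 186), (np.int64(331), 204), (np.int64(353), 222)] [(np.int64(400), 150), (np.int64(400), 168), (np.int64(400), 186), (np.int64(400), 204), (np.int64(400), 222)]
dist pin axis to edge mm 16.999226104041597 angle -75.53161 x at y=.087 0.50327975
dist pin axis to edge mm -66.96442687034565 angle 73.5828 x at y=.087 0.52292675
knob top [[0.4992 0.0905 0.137 ]]
```

```bash
python3 - <<'E'
from h import *
np.set_printoptions(precision=4,suppress=True)
w=shot("wrist");g=cv2.cvtColor(w["bgr"],cv2.COLOR_BGR2GRAY)
L=[(285+np.where(g[r,285:400]>125)[0][0],r) for r in range(146,204,3)]
P=plane(w,L,.08)[:,:2];vx,vy,x0,y0=cv2.fitLine(P.astype(np.float32),cv2.DIST_HUBER,0,1e-4,1e-4).ravel()
for o in ([.4705,.146],[.4702,.1457]): print((np.array(o)-[x0,y0])@np.array([vy,-vx])*1e3)
print(np.degrees(np.arctan2(vy,vx)))
# shaft visible just above head and hole ring, row scans
for r in (192,196,200,204):print(r,g[r,292:345].tolist())
E
```

```text
12.673490916108692
13.006623352235128
-83.26075
192 [24, 21, 23, 24, 23, 22, 23, 22, 22, 22, 23, 22, 20, 23, 13, 7, 0, 7, 24, 41, 52, 53, 54, 52, 52, 51, 50, 48, 46, 46, 43, 39, 53, 97, 144, 166, 171, 170, 171, 170, 171, 171, 170, 170, 169, 169, 169, 170, 170, 171, 171, 169, 170]
196 [23, 23, 21, 24, 22, 20, 22, 23, 24, 22, 24, 19, 2, 3, 13, 34, 48, 53, 54, 53, 54, 52, 53, 52, 52, 50, 49, 48, 48, 46, 45, 44, 40, 38, 52, 98, 144, 165, 171, 171, 170, 169, 170, 170, 171, 170, 170, 171, 170, 171, 171, 170, 170]
200 [21, 24, 23, 18, 22, 22, 21, 22, 22, 20, 19, 9, 8, 10, 32, 48, 52, 51, 52, 51, 52, 51, 49, 49, 48, 48, 47, 47, 46, 44, 42, 42, 39, 40, 38, 36, 48, 95, 139, 158, 166, 167, 166, 166, 167, 170, 173, 171, 172, 170, 170, 169, 170]
204 [22, 25, 23, 21, 23, 25, 25, 23, 20, 24, 24, 23, 24, 22, 20, 22, 22, 24, 19, 21, 26, 23, 23, 25, 21, 23, 17, 23, 24, 23, 23, 20, 23, 24, 23, 23, 24, 22, 21, 22, 22, 19, 21, 20, 19, 16, 15, 30, 59, 82, 100, 129, 154]
```

The pin is upright again (head 0.4 mm from its expected place) and the arm's edge is within about 1 mm of its shaft. I make one gentle nudge at the knob to be sure of contact.

Call:
move_arm(plan=[10,-20,0,0,0,0,60,10,-20,0,0,0,0,60,8,-18,0,0,0,0,60,0,0,-35,0,0,0,60,0,0,-40,0,0,0,60,0,0,-40,0,0,0,60,0,0,-20,0,0,0,60,0,0,0,0,0,0,50,0,0,0,0,0,0,42,0,0,0,0,0,0,42,0,0,0,0,0,0,42], newtons=20)

```text
time: 23.0
eef_pos: [0.4994, 0.0881, 0.103]
tcp_rot: [0.819, 0.574, 0.001, 0.001]
contact_force: [0.2, 0.4, 0.2]
opening: 0.492
finger_force: 0.0
```

Call:
move_arm(plan=[-2,0,0,0,0,0,42])

```text
time: 23.1
eef_pos: [0.4972, 0.0881, 0.1028]
tcp_rot: [0.819, 0.574, 0.001, 0.001]
contact_force: [-0.5, -0.8, 0.6]
opening: 0.488
finger_force: 0.0
```

Call:
move_arm(plan=[-1,0,0,0,0,0,42])

```text
time: 23.2
eef_pos: [0.4954, 0.0881, 0.1021]
tcp_rot: [0.819, 0.574, 0.001, 0.0]
contact_force: [0.5, -0.9, -0.1]
opening: 0.492
finger_force: 0.0
```

Call:
move_arm(plan=[-1,0,0,0,0,0,42])

```text
time: 23.3
eef_pos: [0.4942, 0.0881, 0.1018]
tcp_rot: [0.819, 0.574, 0.0, 0.0]
contact_force: [-0.4, -0.3, 0.5]
opening: 0.491
finger_force: 0.0
```

Call:
move_arm(plan=[-1,0,0,0,0,0,42])

```text
time: 23.4
eef_pos: [0.4932, 0.0881, 0.1016]
tcp_rot: [0.819, 0.574, 0.0, 0.0]
contact_force: [0.3, -0.1, -0.7]
opening: 0.495
finger_force: 0.5
```

Call:
move_arm(plan=[-1,0,0,0,0,0,42])

```text
time: 23.5
eef_pos: [0.4925, 0.088, 0.1016]
tcp_rot: [0.819, 0.574, 0.0, 0.001]
contact_force: [0.6, 0.3, 0.7]
opening: 0.49
finger_force: 0.7
```

Call:
move_arm(plan=[-1,0,0,0,0,0,42])

```text
time: 23.6
eef_pos: [0.4915, 0.0878, 0.1016]
tcp_rot: [0.819, 0.574, 0.0, 0.001]
contact_force: [1.0, -2.4, -0.2]
opening: 0.489
finger_force: 0.9
```

Call:
move_arm(plan=[-0.5,0,0,0,0,0,42])

```text
time: 23.7
eef_pos: [0.491, 0.0878, 0.1015]
tcp_rot: [0.819, 0.574, 0.0, 0.001]
contact_force: [1.3, -3.5, 0.8]
opening: 0.489
finger_force: 1.0
```

Call:
move_arm(plan=[2,-0.5,0,0,0,0,42,3,-1,0,0,0,0,42,2,0,0,0,0,0,42,0,0,0,0,0,0,42,0,0,20,0,0,0,42,0,0,40,0,0,0,42,0,0,40,0,0,0,42,0,0,35,0,0,0,42,0,0,0,0,0,0,42])

```text
time: 24.6
eef_pos: [0.5008, 0.0867, 0.243]
tcp_rot: [0.818, 0.575, 0.005, 0.003]
contact_force: [-0.1, -0.5, 0.9]
opening: 0.492
finger_force: 0.0
```

```bash
python3 - <<'E'
from h import *
np.set_printoptions(precision=4,suppress=True)
w=shot("wrist");st=ctrl.get_state();print(st["time"],st["eef_pos"],st["contact_force"])
hsv=cv2.cvtColor(w["bgr"],cv2.COLOR_BGR2HSV);m=cv2.inRange(hsv,(100,130,60),(125,255,255))
for k in blobs(m,800): print("head",cen(k),cv2.boundingRect(k),plane(w,cen(k),.142))
print("exp upright",proj(w,[.4705,.146,.142]))
cv2.imwrite("pics/w9.png",w["bgr"])
E
```

```text
24.65 [0.4993 0.0867 0.2397] [-0.4233  0.4127 -0.4442]
head [596.7697 368.9177] (516, 312, 124, 135) [[ 0.6607 -0.0834  0.142 ]]
head [236.4489 165.2742] (210, 139, 52, 53) [[0.4678 0.147  0.142 ]]
exp upright [[240.9998 165.329 ]]
```

View pics/w9.png

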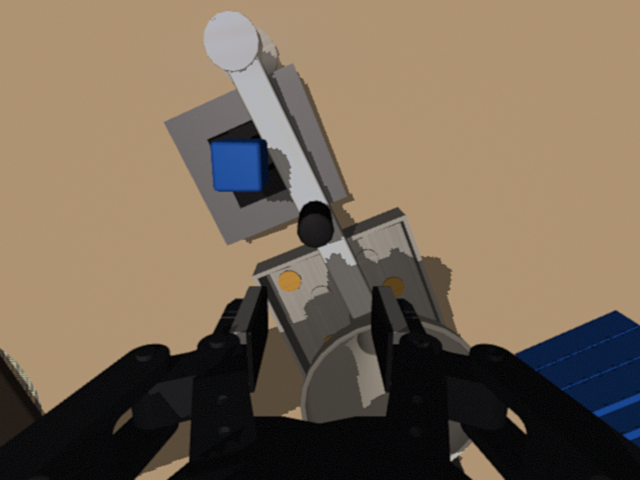

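```bash
python3 -c "
from plant import order
print(order.sign_off())"
```

```text
the job is handed in; nothing more can be done
None
```

The job is handed in at about 25 s: the blue-headed pin is home in the hidden hole and leaning 1° or so at most, the funnel arm is against it by my image estimate, the spout is over the bin, and the robot is clear. My first push on the arm leaned the pin over, so I regripped it to stand it upright and then nudged the arm back to it. The trays, dish and stamp holder were not touched as far as I could see, but I took no separate measurement of them. I viewed 12 pictures, two over the limit of 10.

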